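# Clamp the next spring housing and snap the clamp shut with the pliers

### The arm

A 6-joint arm with a two-finger parallel gripper is mounted at the origin on the work surface. World frame = base frame: x ahead of the robot, y to its left, z up, the work surface at z = 0. Lengths are in mm, angles in degrees, forces in N, time in s.
With the tool pointing down it reaches from about 350 to 850 mm from the base axis. Payload 8.1 kg.
Tool frame: the origin (TCP) lies midway between the tips of the shut fingers; the grasp point (between the pads) lies 19 mm behind it (r.grasp_offset is the distance from the TCP to the grasp point, in mm); z points along the fingers, x is the direction in which the jaws open and shut, and the axes are right-handed (so a half turn about z gives the same grasp; the last joint's range is limited). The gripper opens to 85 mm and grips with 20 to 120 N. Pads are 22 mm wide; open, the fingers measure 114 mm over their backs; the gripper's body (76 mm by 85 mm) begins 54 mm behind the grasp point. The pads swing forward as they close: fully open they stand 13 mm farther back than shut.
Start: joints at [-4.893, 7.471, 85.268, -0, 87.261, -4.893], TCP at [600.004, 0.022, 198.592] pointing down, gripper open.
Joint ranges: [-169.43, 169.43], [-51.17, 129.36], [1.28, 143.12], [-76.62, 256.62], [0, 156.53], [-152.29, 152.29]. Speed limits (degrees/s): [136.94, 136.94, 159.86, 180, 180, 180].

### API

Orientations are given as [roll, pitch, yaw] about the fixed x, y, z axes, in that order (R = Rz(yaw) Ry(pitch) Rx(roll)).
In Python, from bench import r, optics, hand_in gives the robot as it stands.
- The arm moves only by the shell command python3 -m pendant 'ROWS' [FORCE]. ROWS is JSON, a list of rows, each a list of 5 numbers: the opening, from 0 (shut) to 1 (fully open), then the shift along the tool's x, y, z in mm, then the turn about the tool's z in degrees. A call has 1 to 10 rows; each row shifts and turns the commanded pose from where the row before left it, along the tool's axes as they then stand; what a row does not reach is not made up. A row lasts 1/10 s, in which the tool goes at most 50 mm and 8.59 degrees, less where a joint would pass 70% of its speed; a pose out of reach is approached as far as the arm can. A call with a gripper value outside its range is refused whole. The fingers move at their own pace and stop on an object; FORCE is the grip in N (left out, the last holds). Time passes only in rows, so rows that do not move let the fingers close. It gives the time, the measured TCP pose, the force and the opening at its end, in the units of the state.
- r.sense(): the state, without advancing time (a new reading comes with each control period).
- optics.snapshot(name): name is "scene" or "side" or "wrist"; returns (picture, depth): 420x560x3 uint8, blue, green, red; 420x560 float32, mm along the optical axis (not along the pixel's ray), 0 where there is no reading.
- optics.camera_params(name): a dict with "camera_matrix" (3x3 intrinsics, pixels), "eye" and "orientation" of the camera in the world. Camera axes: x right, y down, z forward; pixel columns grow to the right and rows downward; lengths in mm; the calibration is good to about 2 mm. A picture is of the moment at which its call begins: read the wrist's pose just before it. camera_params takes no time and is no camera call; for the wrist camera it gives the pose at the moment of the call.
- hand_in(): hands the job in, once; it reports no verdict.
Trained networks look in the newest picture that a camera, given by its name, has taken for a name from the list of things; names that differ only in an ending like _2 or _b are one class to them, and where a whole thing is asked for, a point or a joint stands for the part that bears it (a point fixed in the world has none). Each returns a list of dicts, best first, with "score" (0 to 1); they miss things now and then, are a little off and sometimes report something else, mostly with a low value. They report only what shows in the picture. A call takes as long as a camera call. They do not tell look-alikes from the thing itself.
- optics.search_frame(camera, query): "at" ([x, y, z] in mm, in world coordinates, good to about 4 mm: the middle of the surface that is visible of it).
The state is a dict: "time": time; "joint_pos": joint angles; "qd": joint speeds; "joint_efforts": joint torques, N m; "tool_pos": TCP position; "tcp_rot": TCP orientation; "ft_force": force on the tool from outside, world axes, zero at the start; "wrist_torque": the same for the moment, N m; "finger_gap": finger opening in mm.
Only numpy, scipy, OpenCV 4.12 (cv2) and the standard library are available. Lean on these libraries where they do the work, as an engineer would, in place of code of your own. Each camera call takes 0.05 s, during which the arm holds its last target. There are 200 camera calls.

### The job

Take the end spring housing from the sloped parts bin, so that the next one rolls down to the gate, and lay it in the open clamp's saddle. Then pick up the pliers, put their jaws over the clamp's two ears and squeeze until the press stud clicks and stays shut - with the pliers, not with your fingers - and lay the pliers back on their wooden rest. Leave the other things on the bench where they are.

Things in the scene. Friction and masses are not known exactly. Their poses are not given: they have to be found in the camera images.
- housing0_center (a point): Centre of the end spring housing, against the bin's gate: stainless cylinder 26 mm in diameter, 60 mm long, about 80 g, lying along its own y axis, the lowest of three alike. The next touches it from behind: take it by its two flat ends. No walls beside them; floor (44 mm) and gate (52 mm wide) are narrower than its length.
- housing1_center (a point): Centre of the second, identical housing, uphill of the first. It rolls down to the gate by itself when the first is lifted out (lift it up and a little downhill, square to the sloping floor, to clear this one).
- housing2_center (a point): Centre of the third, identical housing, uphill of the second; it follows.
- bin_stop (a point): Wooden parts bin, fixed: where the centre of a housing resting against the gate lies, 45 mm above the bench. x points level and uphill (floor rises at 0.21 rad), y along the lying housings, z up. The gate, a 6 mm board 13 to 19 mm on the -x side, ends 2 mm above the housing's centre. Side walls (78 mm over all, up to 75 mm above the bench) begin 30 mm uphill of this point.
- saddle (a point): Clamp's saddle, a fixed V that centres the housing: place of the housing's centre in it, 58 mm above the bench. The housing lies along x, which points away from the ears; y across; z up. V and cheeks are 36 mm long, so it stands out 12 mm at each end. Open cheek walls are 35 mm apart, tops 64 mm above the bench. From here to the ears nothing is over 20 mm high.
- ears (a point): Clamp (grey base, two steel cheeks, fixed): point midway between its two upright ears, 47 mm above the bench, 75 mm from the saddle. x points to the saddle, y from ear to ear, z up. Each ear is 18 mm long in x, 7 mm thick, top 60 mm above the bench; the -y one has the stud. Over their outer faces: open 22 mm, shut 14 mm. Clear on the -x side.
- cheek_left (a joint): How far the left cheek and ear have moved in, m: 0 open, 0.004 shut. Both cheeks are coupled and move in equally. It takes about 7 N at each ear to start; past 0.0021 the stud snaps, pulls them shut and they stay shut.
- cheek_right (a joint): The same for the right cheek with the stud: 0 open, 0.004 shut.
- pliers_grip (a point): Pliers, 0.24 kg, lying flat: point midway between the handles where they balance, half-way up (handles 18 mm high). x to the jaws, y across, z up. Grips run from 70 mm behind to 30 mm ahead, 9 mm thick; over their outer faces here: open 64 mm (72 at the rear end), squeezed right up 32 mm. Pivot 65 mm ahead. On the rest the handles are free from 38 mm behind to 50 mm ahead.
- pliers_jaws (a point): Pressing point midway between the open pliers' jaws, 115 mm ahead of the grip point, on the same middle plane (fixed to one half: it turns aside up to 13 mm as they are squeezed). Jaws are straight, 12 mm high, 7 mm thick, from 89 to 127 mm ahead of the grip point.
- pliers_hinge (a joint): Squeeze of the pliers, rad: 0 wide open (38 mm between the jaws), 0.5 right up (13 mm). Each 0.1 takes 5 mm off the jaw gap and 6.5 mm off the width over the handles. A spring opens them: 12 N at the grip point to start, 16 N right up, about 20 N with the clamp. Squeezed in by 3 to 6 mm, the spring holds the handles against the fingers for carrying.
- rest_place (a point): Pliers' wooden rest, fixed: place of their grip point when they lie on it, 43 mm above the bench; x the way of the jaws, z up. Two blocks, tops 34 mm above the bench: one 54 to 124 mm ahead, 66 mm wide; one 38 to 68 mm behind, 86 mm wide; joined by a bar 30 mm wide, 10 mm high.
- hook0_center (a point): Bystander: nickel finger hook, 36 mm long, 25 mm high; middle, 8 mm up.
- hook1_center (a point): Bystander: nickel finger hook, 36 mm long, 25 mm high; middle, 8 mm up.
- cap_center (a point): Bystander: brass valve cap, 24 mm in diameter, 16 mm high; its centre.
- flare_center (a point): Bystander: brass bell flare offcut standing on its wide end, 68 mm in diameter, 42 mm high; its centre.
- tin_center (a point): Bystander: dark tin of lapping compound with a pale lid, 60 mm in diameter, 40 mm high; its centre.
- oil_center (a point): Bystander: amber oil bottle, 42 mm in diameter, 150 mm high, its centre 75 mm up.
- scribe_center (a point): Bystander: blued steel scribe, 8 mm thick, 120 mm long, lying along its own x axis; middle of the shaft.
There are look-alikes about, which are no part of the job. What is shaped like the part that bears bin_stop but green or yellow is not meant.

How it is judged (in metres and radians):
On the way, in this order (a step that is already met when the one before it is completed fails the run):
1. the end housing lies in the saddle of the open clamp, let go, and the next housing has rolled to the gate (horizontal distance between housing0_center and saddle below 0.01 m and z of housing0_center in the frame of saddle between -0.004 and 0.004 m and distance between housing1_center and bin_stop below 0.008 m and value of joint cheek_left below 0.0015 m and contact force between the fingers and anything else below 0.1 N and linear speed of housing0 below 0.03 m/s), for 0.1 s.
2. the clamp is snapped shut by the pliers, squeezed over its ears (jaw gap under 30 mm) (horizontal distance between housing0_center and saddle below 0.01 m and z of housing0_center in the frame of saddle between -0.004 and 0.004 m and value of joint cheek_left above 0.0032 m and value of joint pliers_hinge above 0.16 rad and horizontal distance between pliers_jaws and ears below 0.03 m), for 0.03 s.
At the end, for the whole second after the job is handed in: Housing in the saddle (centre within 10 mm level, 4 mm in height), both cheeks in by over 3.2 of 4 mm, second housing at the gate (8 mm) and the third behind it (centres within 35 mm), pliers let go and still, flat on their rest (grip point within 25 mm level, 5 mm in height) (horizontal distance between housing0_center and saddle below 0.01 m and z of housing0_center in the frame of saddle between -0.004 and 0.004 m and distance between housing1_center and bin_stop below 0.008 m and value of joint each of cheek_left, cheek_right above 0.0032 m and distance between housing2_center and housing1_center below 0.035 m and horizontal distance between pliers_grip and rest_place below 0.025 m and z of pliers_grip in the frame of rest_place between -0.005 and 0.005 m and angle between pliers_grip's own z axis and vertical below 0.1 rad and linear speed of each of pliers, housing0, housing1 below 0.02 m/s); the robot touches nothing.
It fails at once if the clamp's cheeks or ears are pushed with the fingers or arm (contact force between any of the fingers, the arm and cheek_left above 2 N or contact force between any of the fingers, the arm and cheek_right above 2 N).
It fails at once if a bystander is moved by more than 20 mm (distance of any of hook0_center, hook1_center, cap_center, flare_center, tin_center, oil_center, scribe_center from where it was at the start of the episode above 0.02 m).
It also fails if it takes over 72 s, if anything falls off the work surface, if the arm or the gripper's body presses on something with over 40 N, if the wrist force passes 120 N, or if a joint passes its speed limit or range.

## Working session

There is one attempt and no reset: what is moved stays moved. The work goes in short steps, Python scripts to look and compute and a shell command to move; the robot and the scene stay as the last step left them, time stands still between calls to the robot, and variables do not carry over. Pictures are saved under pics/ and viewed, about 8 in all and at most 12, crops included, and the job is handed in when it is done.

```bash
ls; mkdir -p pics; python3 - <<'E'
from bench import r, optics
import cv2, numpy as np
print(r.sense()['time'], r.grasp_offset)
for c in ("scene","side"):
    p,d=optics.snapshot(c); cv2.imwrite(f"pics/{c}0.png",p); np.save(f"{c}0.npy",d)
    k=optics.camera_params(c); print(c,{a:np.round(b,3).tolist() for a,b in k.items()})
    for q in ["housing0_center","pliers_grip","pliers_jaws","cheek_left","bin_stop","saddle","ears","rest_place","hook0_center","cap_center","flare_center","tin_center","oil_center","scribe_center"]:
        try: print(q,[(np.round(o["at"]).tolist(),round(o["score"],2)) for o in optics.search_frame(c,q)][:6])
        except Exception as e: print(q,e)
E
```

```text
pics
0.0 18.700000000000003
scene {'camera_matrix': [[415.699, 0.0, 282.83], [0.0, 415.699, 210.62], [0.0, 0.0, 1.0]], 'eye': [1034.151, 564.158, 793.312], 'orientation': [-133.542, 0.461, 135.425]}
housing0_center [([493.0, 286.0, 59.0], 0.73)]
pliers_grip [([524.0, -337.0, 45.0], 0.69)]
pliers_jaws [([519.0, -342.0, 49.0], 0.82)]
cheek_left [([628.0, 69.0, 19.0], 0.82)]
bin_stop [([364.0, 363.0, 43.0], 0.93), ([582.0, 268.0, 55.0], 0.84), ([762.0, 359.0, 45.0], 0.79), ([593.0, 429.0, 44.0], 0.69), ([644.0, 52.0, 17.0], 0.45), ([328.0, 223.0, 39.0], 0.3)]
saddle [([646.0, 50.0, 18.0], 0.76)]
ears [([644.0, 50.0, 18.0], 0.88)]
rest_place [([566.0, -319.0, 22.0], 0.93)]
hook0_center []
cap_center [([574.0, 170.0, 11.0], 0.41)]
flare_center [([340.0, -214.0, 10.0], 0.57)]
tin_center [([330.0, 226.0, 36.0], 0.66)]
oil_center [([700.0, -220.0, 78.0], 0.77)]
scribe_center [([705.0, 240.0, 4.0], 0.47)]
side {'camera_matrix': [[386.702, 0.0, 282.866], [0.0, 386.702, 212.182], [0.0, 0.0, 1.0]], 'eye': [248.653, 534.971, 712.602], 'orientation': [-139.4, -0.618, -150.993]}
housing0_center [([482.0, 287.0, 59.0], 0.85)]
pliers_grip [([492.0, -335.0, 43.0], 0.76), ([483.0, 285.0, 60.0], 0.67)]
pliers_jaws [([492.0, -334.0, 42.0], 0.55)]
cheek_left [([620.0, 66.0, 21.0], 0.86), ([506.0, 278.0, 62.0], 0.37)]
bin_stop [([749.0, 363.0, 47.0], 0.9), ([350.0, 363.0, 47.0], 0.82), ([572.0, 431.0, 46.0], 0.68), ([571.0, 269.0, 55.0], 0.62)]
saddle [([624.0, 48.0, 16.0], 0.77)]
ears [([620.0, 50.0, 19.0], 0.86)]
rest_place []
hook0_center [([582.0, -154.0, 4.0], 0.53)]
cap_center [([569.0, 168.0, 10.0], 0.59)]
flare_center [([330.0, -213.0, 16.0], 0.86)]
tin_center [([321.0, 226.0, 40.0], 0.6), ([702.0, 238.0, 8.0], 0.39), ([502.0, -371.0, 44.0], 0.19)]
oil_center [([690.0, -212.0, 42.0], 0.89), ([504.0, 279.0, 65.0], 0.52)]
scribe_center [([701.0, 236.0, 4.0], 0.55)]
```

View pics/scene0.png

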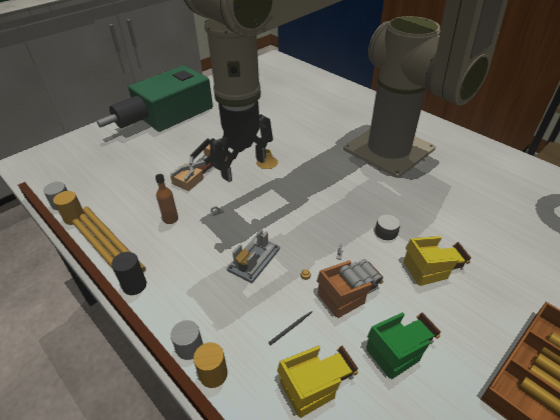

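View pics/side0.png

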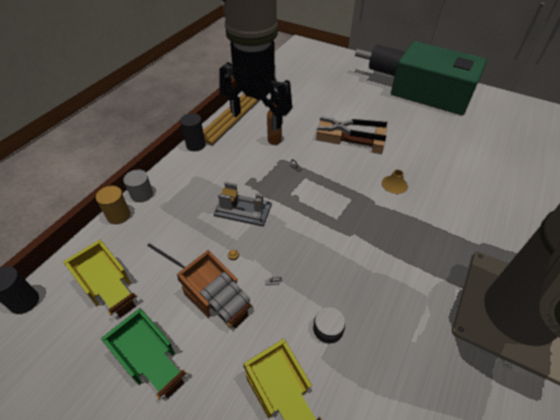

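The wooden bin is at scene (350,285), with its gate end at (375,270). The clamp is at (253,255) and the pliers on their rest at (195,165). The yellow and green bins are the look-alikes. I'll fuse the depth into top-down views next.

```bash
cat > h.py <<'E'
import numpy as np, cv2
from bench import r, optics
from scipy.spatial.transform import Rotation as Ro
def cloud(c, save=None):
    k=optics.camera_params(c); p,d=optics.snapshot(c)
    if save: cv2.imwrite(save,p)
    K=np.array(k["camera_matrix"]); v,u=np.mgrid[:d.shape[0],:d.shape[1]]
    P=np.stack([(u-K[0,2])/K[0,0]*d,(v-K[1,2])/K[1,1]*d,d],-1)[d>0]
    R=Ro.from_euler("xyz",k["orientation"],degrees=True).as_matrix()
    return P@R.T+np.array(k["eye"]), p[d>0]
def ortho(P,C,x0,x1,y0,y1,s=2,zmax=170):
    """top view: rows = -x (x up), cols = -y (y to left); highest point wins. returns colour, height(mm)"""
    m=(P[:,0]>x0)&(P[:,0]<x1)&(P[:,1]>y0)&(P[:,1]<y1)&(P[:,2]<zmax); P=P[m];C=C[m]
    o=np.argsort(P[:,2]); P=P[o];C=C[o]
    H=np.full((int((x1-x0)*s),int((y1-y0)*s)),np.nan); I=np.zeros(H.shape+(3,),np.uint8)
    i=np.clip(((x1-P[:,0])*s).astype(int),0,H.shape[0]-1); j=np.clip(((y1-P[:,1])*s).astype(int),0,H.shape[1]-1)
    H[i,j]=P[:,2]; I[i,j]=C
    return I,H
def hcol(H,hi=90):
    return cv2.applyColorMap((np.clip(np.nan_to_num(H),0,hi)/hi*255).astype(np.uint8),cv2.COLORMAP_JET)
E
python3 - <<'E'
from h import *
s=r.sense(); print(s["tool_pos"],s["tcp_rot"],s["finger_gap"])
k=optics.camera_params("wrist"); print({a:np.round(b,3).tolist() for a,b in k.items()})
P,C=cloud("wrist","pics/wrist0.png")
a,ca=cloud("side"); b,cb=cloud("scene")
for n,Q in(("w",P),("side",a),("scene",b)):
    m=(abs(Q[:,2])<15)&(abs(Q[:,0]-600)<150)&(abs(Q[:,1]-100)<150); print(n,m.sum(),np.median(Q[m],0) if m.any() else 0)
P=np.r_[a,b];C=np.r_[ca,cb]
I1,H1=ortho(P,C,440,640,220,340); I2,H2=ortho(P,C,540,740,-10,110); I3,H3=ortho(P,C,400,680,-420,-260)
f=lambda L:np.hstack([cv2.copyMakeBorder(i,0,0,0,4,0) for i in L])
t=f([I1,hcol(H1)]); t2=f([I2,hcol(H2)])
cv2.imwrite("pics/o1.png",np.hstack([t,t2])[:,:1000] if 0 else cv2.resize(np.hstack([t,t2]),(800,325)))
cv2.imwrite("pics/o3.png",f([I3,hcol(H3)]))
E
```

```text
[5.99991970e+02 3.79032548e-02 1.98589283e+02] [-1.79998256e+02  2.56005241e-03  3.45065194e-04] 85.04540531917064
{'camera_matrix': [[325.296, 0.0, 280.497], [0.0, 325.296, 209.623], [0.0, 0.0, 1.0]], 'eye': [600.143, 75.666, 373.081], 'orientation': [162.605, -0.052, -0.003]}
w 54578 [593.89342861  88.82702507  -0.77174489]
side 10954 [ 5.75598519e+02  1.14685622e+02 -3.55770888e-01]
scene 10206 [ 6.33180369e+02  1.14670989e+02 -7.08642488e-02]
```

View pics/wrist0.png

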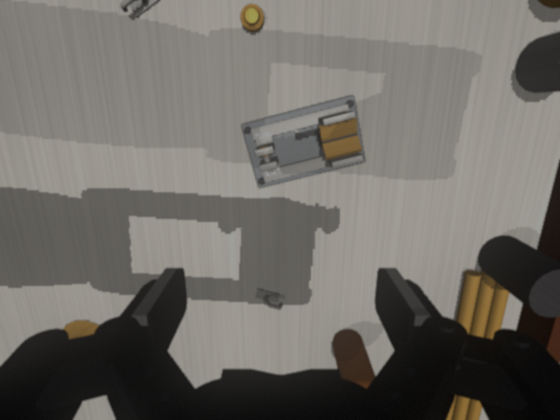

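The wrist view shows the clamp with its saddle blocks at (340,140) and ears at (266,150), so it is yawed about +12°. Next I measure it and move on to view the bin.

```bash
python3 - <<'E'
from h import *
P,C=cloud("wrist")
m=(P[:,0]>560)&(P[:,0]<720)&(P[:,1]>0)&(P[:,1]<110); P=P[m];C=C[m]
base=P[(P[:,2]>5)&(P[:,2]<21)]; print("base n",len(base))
print("base rect",cv2.minAreaRect(P[P[:,2]>6][:,:2].astype(np.float32)))
hi=P[P[:,2]>42]; I,H=ortho(hi,C[P[:,2]>42],560,720,0,110,1)
n,L=cv2.connectedComponents((np.nan_to_num(cv2.morphologyEx(np.nan_to_num(H),cv2.MORPH_CLOSE,np.ones((3,3))))>0).astype(np.uint8))
for i in range(1,n):
    y,x=np.where(L==i)
    if len(y)<15: continue
    pts=np.c_[720-y-.5,110-x-.5].astype(np.float32)
    print(len(y),"z",np.nanpercentile(H[L==i],[5,50,98]).round(1),cv2.minAreaRect(pts),"mean",pts.mean(0))
E
python3 -m pendant '[[1,-40,-45,0,0],[1,-40,-45,0,0],[1,0,-10,0,0],[1,0,0,0,0]]' 
python3 - <<'E'
from h import *
P,C=cloud("wrist","pics/wrist1.png"); np.savez("bin.npz",P=P,C=C)
E
```

```text
base n 5086
base rect ((622.3515014648438, 32.47624969482422), (135.3462371826172, 84.12267303466797), 14.045632362365723)
1655 z [43.  48.4 64.3] ((659.03466796875, 47.008995056152344), (36.927284240722656, 47.9696159362793), 14.534454345703125) mean [658.8263    47.057705]
345 z [52.2 58.8 60.6] ((586.47509765625, 29.093366622924805), (18.42287826538086, 23.189638137817383), 14.931416511535645) mean [586.51447   29.128986]
time: 2.1
tool_pos: [533.3, 86.2, 198.9]
tcp_rot: [-180.0, -0.0, 0.1]
ft_force: [1.0, -0.6, 0.2]
finger_gap: 85.4
```

View pics/wrist1.png

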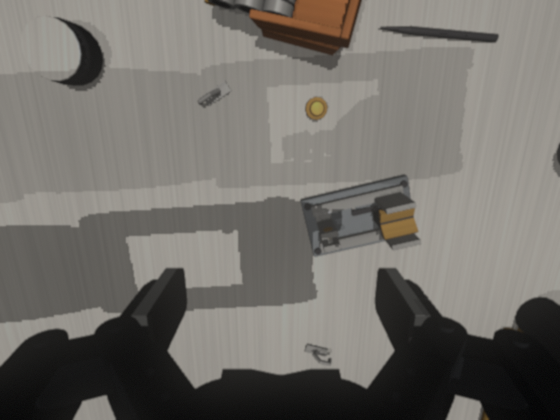

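The clamp measures consistently: saddle (659,47), ears (586.5,29), 74.7 mm apart against the 75 given, yaw 14°. The bin only shows at the top edge, so I'll go farther.

```bash

python3 -m pendant '[[1,-15,-25,0,0],[1,-15,-30,0,0],[1,0,-30,0,0],[1,0,-15,0,0],[1,0,0,0,0],[1,0,0,0,0]]' 
python3 - <<'E'
from h import *
P,C=cloud("wrist","pics/wrist2.png"); np.savez("bin.npz",P=P,C=C)
m=(P[:,0]>420)&(P[:,0]<660)&(P[:,1]>210)&(P[:,1]<360)&(P[:,2]>12);Q=P[m];c=C[m].astype(int)
print("all",cv2.minAreaRect(Q[:,:2].astype(np.float32)))
grey=(c.max(1)-c.min(1)<25); G=Q[grey&(Q[:,2]>40)]
print("grey",len(G),cv2.minAreaRect(G[:,:2].astype(np.float32)), G.min(0),G.max(0))
I,H=ortho(Q,C[m],420,640,210,350,2.5)
cv2.imwrite("pics/o2.png",np.hstack([I,hcol(H)]))
E
```

```text
time: 2.75
tool_pos: [504.3, 183.8, 198.5]
tcp_rot: [180.0, 0.0, -0.0]
ft_force: [0.0, -0.2, -0.1]
finger_gap: 85.3
all ((533.275390625, 268.0755310058594), (78.24767303466797, 132.18118286132812), 76.43651580810547)
grey 6096 ((531.2488403320312, 268.657470703125), (72.08026123046875, 129.68064880371094), 73.77503204345703) [463.60984773 216.22877749  40.02107222] [603.57673902 310.76184627  80.27204281]
```

View pics/o2.png

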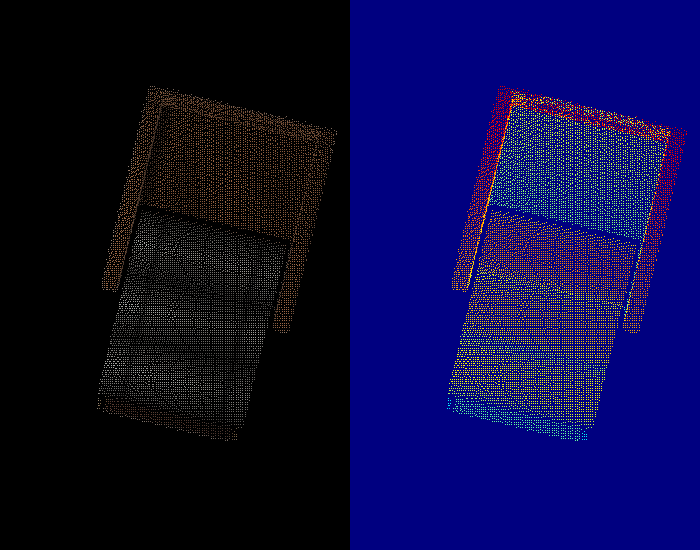

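```bash
cat > binfit.py <<'E'
from h import *
d=np.load("bin.npz");P,C=d["P"],d["C"].astype(int)
a=np.deg2rad(-13.6);U=np.array([np.cos(a),np.sin(a)]);V=np.array([-np.sin(a),np.cos(a)])
o=np.array([487.5,279.1]);q=P[:,:2]-o;u=q@U;v=q@V
for lo in range(-24,80,3):
    m=(u>=lo)&(u<lo+3)&(abs(v)<15)&(P[:,2]>5)
    print(lo+1.5,np.round(np.median(P[m,2]),1) if m.sum()>3 else None,end="; ")
# cylinder fits: for each housing, circle radius 13 in (u,z)
from scipy.optimize import least_squares
m0=(abs(v)<22)&(P[:,2]>40)
print()
for c in ((0,45),(26,50.5),(52,56)):
    x=np.array(c,float)
    for _ in range(5):
        m=m0&(abs(u-x[0])<9)&(P[:,2]>x[1]+4)
        x=least_squares(lambda x:np.hypot(u[m]-x[0],P[m,2]-x[1])-13,x,loss="soft_l1").x
    mm=(abs(u-x[0])<6)&(P[:,2]>x[1]+8)&(abs(v)<45); w=v[mm]
    print("housing",x.round(1),m.sum(),"v range",np.percentile(w,[0.5,99.5]).round(1),"ctr xy",(o+U*x[0]+V*np.percentile(w,[.5,99.5]).mean()).round(1))
    # ridge angle
    k=(abs(u-x[0])<10)&(P[:,2]>x[1]+6)&(abs(v)<26)
    s=[np.average(u[k&(v>l)&(v<l+10)]) for l in (-26,16)]; print(" tilt deg",np.degrees((s[1]-s[0])/42))
wall=(P[:,2]>66)&(P[:,2]<85)&(u>20)&(u<130); print("walls v",np.percentile(v[wall],[0.5,99.5]),cv2.minAreaRect(P[wall][:,:2].astype(np.float32)))
E
python3 binfit.py
```

```text
-22.5 None; -19.5 42.0; -16.5 42.6; -13.5 43.5; -10.5 51.8; -7.5 54.6; -4.5 56.0; -1.5 56.9; 1.5 57.0; 4.5 56.3; 7.5 54.6; 10.5 51.5; 13.5 55.0; 16.5 59.0; 19.5 61.2; 22.5 62.1; 25.5 62.4; 28.5 62.3; 31.5 60.9; 34.5 58.8; 37.5 56.5; 40.5 62.6; 43.5 65.7; 46.5 67.1; 49.5 67.8; 52.5 67.9; 55.5 67.0; 58.5 65.4; 61.5 62.3; 64.5 45.4; 67.5 45.4; 70.5 46.0; 73.5 46.5; 76.5 47.3; 79.5 48.0; 
housing [ 0.  44.1] 1006 v range [-29.7  29.7] ctr xy [487.5 279.1]
 tilt deg -0.03782867615973479
housing [25.4 49.5] 1032 v range [-37.3  37.3] ctr xy [512.2 273.1]
 tilt deg 0.12430460861887505
housing [50.9 55. ] 1039 v range [-38.4  38.5] ctr xy [537.  267.2]
 tilt deg -0.1365405202811659
walls v [-38.67797718  38.69235509] ((557.1032104492188, 262.3620910644531), (78.2915267944336, 83.4327163696289), 76.72579956054688)
```

Fit: bin_stop (487.5, 279.1), uphill yaw −13.5°, neighbours at 25.4 mm spacing, walls 77 to 78 mm wide, all as given. I take the housing with tool yaw 76.5°, which puts tool y uphill.

```bash

python3 -m pendant '[[1,-8,-40,0,-4],[1,-8,-40,0,-4],[1,0,-15,0,-4],[1,0,0,0,-8.5],[1,0,0,0,-8.5],[1,0,0,0,-8.5],[1,0,0,0,-8.5],[1,0,0,0,-8.5],[1,0,0,0,-8.5],[1,0,0,0,-8.5]]' 40
python3 -m pendant '[[1,0,0,0,-5],[1,0,0,30,0],[1,0,0,30,0],[1,0,0,20,0],[1,0,0,0,0],[1,0,0,0,0]]'
```

```text
time: 3.8
tool_pos: [483.5, 277.5, 198.6]
tcp_rot: [180.0, 0.0, 71.8]
ft_force: [0.2, -0.3, 0.7]
finger_gap: 85.5
time: 4.4
tool_pos: [483.1, 278.0, 118.9]
tcp_rot: [-180.0, 0.0, 76.4]
ft_force: [0.4, 0.6, 0.9]
finger_gap: 85.3
```

```bash

python3 -m pendant '[[1,2,4,20,0],[1,0,0,25,0],[1,0,0,25,0],[1,0,0,20,0],[1,0,0,9,0],[1,0,0,0,0]]'
python3 -m pendant '[[0.6,0,0,0,0],[0.6,0,0,0,0],[0.4,0,0,0,0],[0.4,0,0,0,0],[0.4,0,0,0,0],[0.4,0,0,0,0]]' 40
```

```text
time: 5.0
tool_pos: [487.2, 279.7, 19.7]
tcp_rot: [-180.0, 0.0, 76.5]
ft_force: [0.3, -0.2, 0.1]
finger_gap: 85.6
time: 5.6
tool_pos: [490.6, 281.8, 24.2]
tcp_rot: [179.6, -0.3, 76.5]
ft_force: [-1.5, -0.1, 16.0]
finger_gap: 34.4
```

The gap of 34 mm means the fingers missed the ends or slipped off. I look before doing anything else.

```bash
python3 - <<'E'
from h import *
p,d=optics.snapshot("scene"); q,e=optics.snapshot("side"); w,_=optics.snapshot("wrist")
a=cv2.resize(p[200:330,290:420],(400,400),interpolation=cv2.INTER_CUBIC);b=cv2.resize(q[235:345,160:270],(400,400),interpolation=cv2.INTER_CUBIC)
cv2.imwrite("pics/g1.png",np.hstack([a,b])); cv2.imwrite("pics/g1w.png",w); print(r.sense())
E
```

```text
{'time': 5.75, 'joint_pos': array([ 2.46759541e+01,  1.05463807e+01,  1.00859558e+02,  6.13617464e-03,
        6.81409171e+01, -5.18427147e+01]), 'qd': array([ 0.06893958, -0.03753106,  0.03539893,  0.09324581,  0.07170779,
       -0.09161836]), 'joint_efforts': array([ -0.43486929, -45.98344803, -37.66468763,  -0.13404429,
        -0.35640716,   0.06158384]), 'tool_pos': array([490.60014445, 281.79018374,  24.15032299]), 'tcp_rot': array([179.64721186,  -0.28445264,  76.51728243]), 'ft_force': array([-1.12628845,  1.88587013, 14.77657944]), 'wrist_torque': array([-0.0309496 ,  0.22036889,  0.07830478]), 'finger_gap': 33.91862256413346}
```

View pics/g1.png

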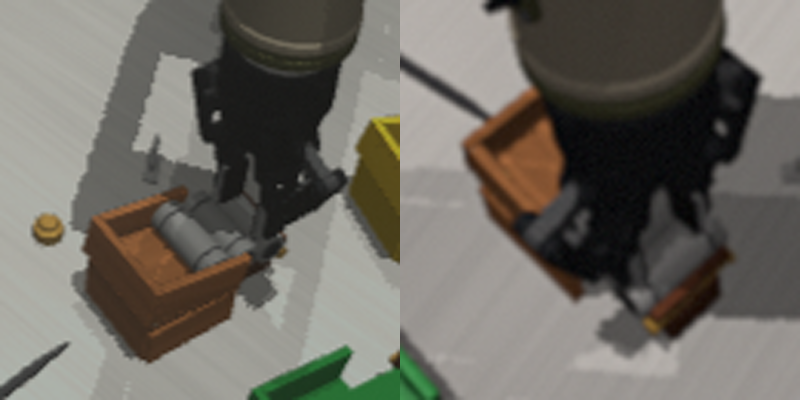

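View pics/g1w.png

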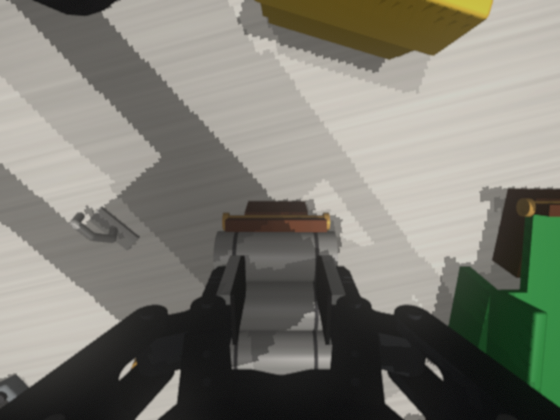

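```bash
python3 - <<'E'
from h import *
P,C=cloud("wrist")
a=np.deg2rad(-13.5);U=np.array([np.cos(a),np.sin(a)]);V=np.array([-np.sin(a),np.cos(a)])
q=P[:,:2]-[487.5,279.1];u=q@U;v=q@V
for vlo in (-48,-36,-27,-20,-8,8,20,27,36):
    print(vlo,[(lo+2,int(np.percentile(P[m,2],10)),int(np.percentile(P[m,2],95))) for lo in range(-24,60,4) for m in [(u>=lo)&(u<lo+4)&(v>=vlo)&(v<vlo+8)&(P[:,2]>8)] if m.sum()>2])
E
```

```text
-48 [(-10, 110, 141), (-6, 126, 140), (-2, 128, 138), (2, 113, 135), (6, 113, 131), (10, 112, 127), (14, 122, 125)]
-36 [(-18, 29, 33), (-14, 33, 49), (-10, 51, 112), (-6, 98, 112), (-2, 58, 112), (2, 110, 113), (6, 110, 113), (10, 110, 113), (14, 108, 113)]
-27 [(-18, 29, 56), (-14, 45, 142), (-10, 53, 142), (-6, 55, 141), (-2, 56, 76), (38, 56, 64), (42, 63, 66), (46, 66, 68), (50, 67, 68)]
-20 [(-18, 21, 151), (-14, 122, 145), (-10, 53, 113), (-6, 55, 97), (-2, 56, 99), (2, 57, 97), (6, 55, 97), (10, 60, 95), (14, 50, 94), (18, 58, 62), (22, 61, 63), (26, 61, 63), (30, 61, 62), (34, 59, 60), (38, 55, 62), (42, 62, 66), (46, 65, 68), (50, 67, 68)]
-8 [(-18, 15, 150), (-14, 42, 143), (-10, 54, 143), (-6, 54, 136), (-2, 56, 57), (2, 56, 57), (6, 54, 56), (10, 49, 53), (14, 50, 59), (18, 58, 62), (22, 61, 63), (26, 62, 63), (30, 60, 62), (34, 59, 60), (38, 55, 62), (42, 62, 66), (46, 66, 68), (50, 67, 68), (54, 67, 68)]
8 [(-18, 20, 151), (-14, 43, 145), (-10, 53, 143), (-6, 54, 137), (-2, 56, 57), (2, 56, 57), (6, 54, 56), (10, 50, 54), (14, 49, 58), (18, 58, 62), (22, 61, 63), (26, 61, 63), (30, 60, 62), (34, 59, 60), (38, 55, 63), (42, 62, 66), (46, 65, 68), (50, 67, 68)]
20 [(-18, 30, 151), (-14, 122, 145), (-10, 53, 115), (-6, 54, 139), (-2, 94, 100), (2, 93, 99), (6, 94, 99), (10, 94, 97), (14, 51, 94), (18, 59, 61), (22, 61, 63), (26, 62, 63), (30, 60, 62), (34, 58, 60), (38, 55, 63), (42, 62, 66), (46, 65, 68), (50, 67, 68)]
27 [(-18, 28, 34), (-14, 34, 130), (-10, 53, 142), (-6, 60, 140), (-2, 56, 111), (2, 110, 111), (42, 63, 66), (46, 66, 67)]
36 [(-10, 105, 120), (-6, 101, 119), (-2, 111, 114), (2, 111, 114), (6, 111, 114), (10, 111, 120), (14, 110, 120)]
```

The housings haven't moved. The fingers seem to have closed on top of housing0, so the tips sit higher than I assumed. I go up and measure the finger geometry against the TCP.

```bash
cat > fing.py <<'E'
from h import *
s=r.sense(); P,C=cloud("wrist")
T=Ro.from_euler("xyz",s["tcp_rot"],degrees=True).as_matrix(); t=(P-np.array(s["tool_pos"]))@T
m=(abs(t[:,1])<60)&(abs(t[:,0])<75)&(t[:,2]>-140)&(t[:,2]<15)
print("gap",s["finger_gap"],"tcp",s["tool_pos"])
for z0 in range(-110,15,6):
    k=m&(t[:,2]>=z0)&(t[:,2]<z0+6)
    L=k&(t[:,0]<0);R=k&(t[:,0]>0)
    f=lambda w:(int(w.sum()),np.percentile(t[w,0],[1,99]).round().tolist(),np.percentile(t[w,1],[1,99]).round().tolist()) if w.sum()>3 else None
    print(z0,f(L),f(R))
E
python3 -m pendant '[[0.4,0,0,-20,0],[0.6,0,0,-40,0],[0.7,0,0,-40,0],[0.7,0,0,-20,0],[0.7,0,0,0,0]]'
python3 fing.py
```

```text
time: 6.3
tool_pos: [490.2, 281.5, 145.5]
tcp_rot: [179.6, -0.3, 76.5]
ft_force: [0.5, -0.4, -0.7]
finger_gap: 59.6
gap 59.631900148942755 tcp [490.17702695 281.46448222 145.4701553 ]
-110 (3073, [-64.0, -1.0], [-18.0, 7.0]) (3029, [1.0, 64.0], [-18.0, 7.0])
-104 (1901, [-64.0, -22.0], [-17.0, 12.0]) (1883, [22.0, 63.0], [-17.0, 12.0])
-98 (2740, [-63.0, -30.0], [-13.0, 11.0]) (2701, [29.0, 62.0], [-13.0, 12.0])
-92 (2577, [-62.0, -29.0], [-14.0, 11.0]) (2622, [28.0, 61.0], [-13.0, 11.0])
-86 (858, [-60.0, -31.0], [-14.0, -6.0]) (900, [30.0, 60.0], [-14.0, -6.0])
-80 (422, [-50.0, -30.0], [-12.0, 3.0]) (404, [29.0, 48.0], [-13.0, 3.0])
-74 (431, [-43.0, -30.0], [-11.0, 11.0]) (439, [29.0, 41.0], [-11.0, 10.0])
-68 (445, [-44.0, -30.0], [-11.0, 11.0]) (457, [29.0, 43.0], [-11.0, 11.0])
-62 (403, [-44.0, -30.0], [-11.0, 11.0]) (395, [29.0, 43.0], [-11.0, 11.0])
-56 (354, [-44.0, -30.0], [-11.0, 11.0]) (346, [29.0, 43.0], [-11.0, 11.0])
-50 (290, [-43.0, -30.0], [-11.0, 11.0]) (293, [29.0, 43.0], [-11.0, 11.0])
-44 (170, [-40.0, -30.0], [-11.0, 10.0]) (176, [29.0, 39.0], [-11.0, 11.0])
-38 (16, [-31.0, -30.0], [-7.0, 8.0]) (16, [29.0, 30.0], [-8.0, 9.0])
-32 None None
-26 None None
-20 None None
-14 None None
-8 None None
-2 None None
4 None None
10 None None
```

At a 60 mm gap the real finger tips lie 38 mm behind the reported TCP, so pad centre is about 57 mm behind it rather than 19 mm plus swing. The contact with the housing tops at z 57 agrees. I'll use that offset: for the housing, TCP z should be about −8.

```bash

python3 -m pendant '[[1,-3,-2,0,0],[1,0,0,0,0],[1,0,0,35,0],[1,0,0,35,0],[1,0,0,30,0],[1,0,0,25,0],[1,0,0,20,0],[1,0,0,8,0],[1,0,0,0,0]]'
python3 -m pendant '[[0.6,0,0,0,0],[0.6,0,0,0,0],[0.6,0,0,0,0],[0.6,0,0,0,0],[0.6,0,0,0,0],[0.6,0,0,0,0]]' 40
```

```text
time: 7.25
tool_pos: [482.4, 276.6, -15.6]
tcp_rot: [-179.8, 0.2, 76.5]
ft_force: [0.4, 0.0, -0.3]
finger_gap: 85.7
time: 7.85
tool_pos: [485.6, 278.2, -11.8]
tcp_rot: [179.9, -0.1, 76.5]
ft_force: [-0.4, 0.0, 6.9]
finger_gap: 59.3
```

Gap is 59.3 mm, so it is gripped by its ends. I lift up and slightly downhill.

```bash

python3 -m pendant '[[0.6,0,-0.6,-4,0],[0.6,0,-1,-5,0],[0.6,0,-1.5,-6,0],[0.6,0,-3,-12,0],[0.6,0,-5,-20,0],[0.6,0,-5,-30,0],[0.6,0,0,-30,0],[0.6,0,0,-30,0],[0.6,0,0,0,0]]'
python3 - <<'E'
from h import *
P,C=cloud("wrist","pics/lift.png"); np.savez("bin.npz",P=P,C=C)
p,d=optics.snapshot("scene"); cv2.imwrite("pics/lift_s.png",p[130:340,220:440])
a,b=cv2.imread("pics/lift.png"),p[130:340,220:440]
cv2.imwrite("pics/lift2.png",np.hstack([cv2.resize(a,(400,300)),cv2.resize(b,(314,300))]))
print(r.sense()["finger_gap"])
E
```

```text
time: 8.75
tool_pos: [471.6, 283.0, 130.0]
tcp_rot: [179.6, -0.3, 76.5]
ft_force: [1.2, 0.7, -1.1]
finger_gap: 59.5
59.40423966962152
```

View pics/lift2.png

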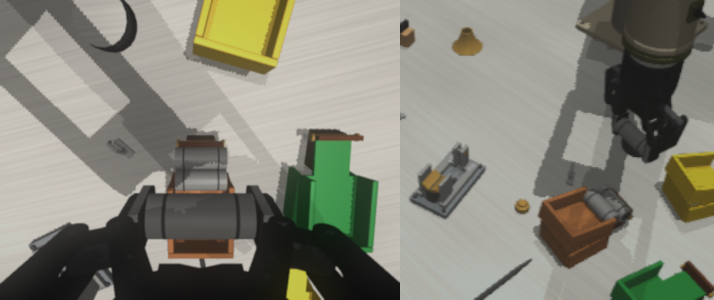

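The housing is held level, and the next two have rolled down to the gate. I measure where the housing sits in the tool frame and plan the saddle move.

```bash
python3 - <<'E'
from h import *
from scipy.optimize import least_squares
s=r.sense(); P,C=cloud("wrist")
T=Ro.from_euler("xyz",s["tcp_rot"],degrees=True).as_matrix(); t=(P-np.array(s["tool_pos"]))@T
m=(abs(t[:,0])<22)&(abs(t[:,1])<20)&(t[:,2]<-25)&(t[:,2]>-90)
x=least_squares(lambda x:np.hypot(t[m,1]-x[0],t[m,2]-x[1])-13,[0,-57],loss="soft_l1").x
print("held axis in tool y,z",x,m.sum(),"gap",s["finger_gap"],s["tool_pos"])
for l in(-24,-8,8): k=m&(t[:,0]>l)&(t[:,0]<l+16);print(least_squares(lambda x:np.hypot(t[k,1]-x[0],t[k,2]-x[1])-13,x,loss="soft_l1").x)
E
sed -i 's/((0,45),(26,50.5),(52,56))/((0,45),(26,50.5))/' binfit.py; python3 binfit.py | tail -6
```

```text
held axis in tool y,z [  1.51918279 -55.93828816] 7355 gap 59.40423966962152 [469.21096145 281.71039984 125.0277055 ]
[  1.5127956  -55.99556789]
[  1.51951333 -55.9248862 ]
[  1.52560637 -55.89670609]
-22.5 196.6; -19.5 198.1; -16.5 198.2; -13.5 198.5; -10.5 197.6; -7.5 195.5; -4.5 56.6; -1.5 57.0; 1.5 57.2; 4.5 56.3; 7.5 54.8; 10.5 51.6; 13.5 54.3; 16.5 59.4; 19.5 61.3; 22.5 62.3; 25.5 62.6; 28.5 62.3; 31.5 61.1; 34.5 59.0; 37.5 None; 40.5 None; 43.5 41.6; 46.5 40.7; 49.5 None; 52.5 None; 55.5 None; 58.5 None; 61.5 None; 64.5 None; 67.5 None; 70.5 None; 73.5 None; 76.5 None; 79.5 None; 
housing [-0.  44.7] 1414 v range [-30.6  30.2] ctr xy [487.4 278.9]
 tilt deg -0.10324505448813953
housing [25.4 49.7] 1053 v range [-37.4  37.9] ctr xy [512.2 273.4]
 tilt deg -0.10904437459238367
walls v [-38.08048952 201.93462893] ((572.017333984375, 342.6321716308594), (244.1492919921875, 86.05170440673828), 79.29265594482422)
```

```bash

python3 -m pendant '[[0.6,-18,24,0,0],[0.6,-18,24,0,0],[0.6,-18,24,0,0],[0.6,-18,24,0,0],[0.6,-18,24,0,0],[0.6,-18,24,0,0],[0.6,-18,24,0,0],[0.6,-18,24,0,0],[0.6,-18,24,0,0],[0.6,-18,24,0,0]]'
python3 -m pendant '[[0.6,0,0,0,8],[0.6,0,0,0,8],[0.6,0,0,0,8],[0.6,0,0,0,8],[0.6,0,0,0,8],[0.6,0,0,0,8],[0.6,0,0,0,8],[0.6,0,0,0,6.5],[0.6,0,0,0,0],[0.6,0,0,0,0]]'
```

```text
time: 9.9
tool_pos: [659.3, 49.2, 121.1]
tcp_rot: [-179.8, 0.0, 76.5]
ft_force: [0.0, 0.0, -1.0]
finger_gap: 59.5
time: 10.9
tool_pos: [659.1, 50.3, 122.0]
tcp_rot: [-180.0, 0.1, 14.2]
ft_force: [0.0, 0.9, -0.4]
finger_gap: 59.8
```

```bash

python3 -m pendant '[[0.6,-1,1.6,25,0],[0.6,0,0,30,0],[0.6,0,0,25,0],[0.6,0,0,17,0],[0.6,0,0,0,0],[0.6,0,0,0,0]]'
python3 - <<'E'
from h import *
from scipy.optimize import least_squares
s=r.sense(); P,C=cloud("wrist","pics/sad.png")
T=Ro.from_euler("xyz",s["tcp_rot"],degrees=True).as_matrix(); t=(P-np.array(s["tool_pos"]))@T
print(s["tool_pos"],s["tcp_rot"])
m=(abs(t[:,0])<22)&(abs(t[:,1])<20)&(t[:,2]<-35)&(t[:,2]>-90)
x=least_squares(lambda x:np.hypot(t[m,1]-x[0],t[m,2]-x[1])-13,[0,-57],loss="soft_l1").x; print("held",x)
E
```

```text
time: 11.5
tool_pos: [659.6, 48.5, 26.9]
tcp_rot: [-180.0, 0.0, 14.1]
ft_force: [-0.2, -0.5, -1.1]
finger_gap: 59.1
[659.61884232  48.47791343  26.87950821] [-1.79994495e+02  1.19463737e-02  1.40566777e+01]
held [  1.61072601 -55.80332956]
```

View pics/sad.png

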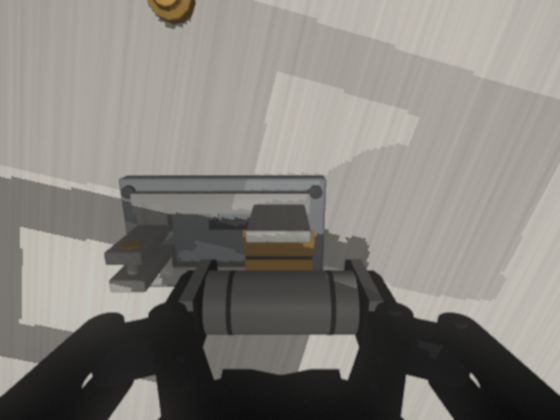

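The housing is parallel to the clamp and centred over the saddle blocks (280,255). I lower it.

```bash

python3 -m pendant '[[0.6,0,0,10,0],[0.6,0,0,8,0],[0.6,0,0,4,0],[0.6,0,0,1,0],[0.6,0,0,0,0]]'
```

```text
time: 12.05
tool_pos: [659.2, 48.4, 3.2]
tcp_rot: [-180.0, 0.0, 14.0]
ft_force: [-0.8, 0.3, -1.2]
finger_gap: 59.4
```

```bash

python3 -m pendant '[[0.6,0,0,1,0],[0.75,0,0,0,0],[0.85,0,0,0,0],[0.95,0,0,0,0],[0.95,0,0,0,0],[0.95,0,0,0,0]]'
python3 -m pendant '[[0.95,0,0,-15,0],[0.95,0,0,-30,0],[0.95,0,0,-40,0],[0.95,0,0,-40,0],[0.95,0,30,-40,0],[0.95,0,45,0,0],[0.95,0,0,0,0]]'
python3 - <<'E'
from h import *
from scipy.optimize import least_squares
s=r.sense(); P,C=cloud("wrist","pics/sad2.png")
a=np.deg2rad(14);U=np.array([np.cos(a),np.sin(a)]);V=np.array([-np.sin(a),np.cos(a)])
q=P[:,:2]-[659,47];u=q@U;v=q@V
x=np.array([0,58.])
for _ in range(4):
    m=(abs(u)<26)&(abs(v-x[0])<10)&(P[:,2]>x[1]+7)&(P[:,2]<80)
    x=least_squares(lambda x:np.hypot(v[m]-x[0],P[m,2]-x[1])-13,x,loss="soft_l1").x
k=(abs(v-x[0])<5)&(P[:,2]>x[1]+9)&(abs(u)<45)&(P[:,2]<80); e=np.percentile(u[k],[.5,99.5])
print("housing v,z",x,m.sum(),"u ends",e,"ctr",[659,47]+U*e.mean()+V*x[0])
E=(P[:,2]>50)&(P[:,2]<64)&(u<-60)&(u>-90)&(abs(v)<25); print("ears",cv2.minAreaRect(P[E][:,:2].astype(np.float32)),P[E].mean(0))
np.savez("clamp.npz",P=P,C=C)
E
```

```text
time: 12.65
tool_pos: [659.6, 48.4, 2.7]
tcp_rot: [180.0, -0.0, 14.0]
ft_force: [0.6, 0.4, -0.9]
finger_gap: 81.2
time: 13.35
tool_pos: [679.9, -29.7, 171.7]
tcp_rot: [179.8, -0.3, 13.8]
ft_force: [-0.6, -0.1, -0.8]
finger_gap: 81.5
housing v,z [-3.96781219e-02  5.71274354e+01] 1624 u ends [-28.25466602  30.63388652] ctr [660.16387275  47.24929325]
ears ((586.5643920898438, 28.49047088623047), (18.06387710571289, 22.633535385131836), 13.949777603149414) [587.08983981  29.04860922  57.54716735]
```

The housing is in the saddle within about 1 mm and the cheeks are still open (ears 22.6 mm over their outer faces). Next, the pliers.

```bash

python3 -m pendant '[[1,-22,22,-3,0],[1,-22,22,-3,0],[1,-22,22,-3,0],[1,-22,22,-3,0],[1,-22,22,-3,0],[1,-22,22,-3,0],[1,-22,22,-3,0],[1,-22,22,-3,0],[1,-22,22,0,0],[1,-21,22,0,0]]'
python3 -m pendant '[[1,0,0,0,0],[1,0,0,0,0]]'
python3 - <<'E'
from h import *
s=r.sense(); print(s["tool_pos"],s["tcp_rot"])
P,C=cloud("wrist","pics/pl.png"); np.savez("pl.npz",P=P,C=C)
m=(P[:,0]>380)&(P[:,0]<680)&(P[:,1]<-250)&(P[:,1]>-440)&(P[:,2]<70)
A=P[m&(P[:,2]>12)]; print("all",cv2.minAreaRect(A[:,:2].astype(np.float32)))
I,H=ortho(P[m],C[m],400,660,-420,-260,2)
cv2.imwrite("pics/plo.png",np.hstack([I,hcol(H,60)]))
E
```

```text
time: 14.4
tool_pos: [517.6, -290.5, 191.7]
tcp_rot: [-180.0, 0.0, 14.0]
ft_force: [0.5, -0.5, -0.3]
finger_gap: 85.5
time: 14.6
tool_pos: [518.1, -290.2, 191.5]
tcp_rot: [-179.9, 0.0, 13.9]
ft_force: [0.3, 0.7, -0.1]
finger_gap: 85.2
[ 518.1490092  -290.21782592  191.53112596] [-1.79944027e+02  1.04419684e-03  1.39467863e+01]
all ((504.405517578125, -341.86260986328125), (193.05221557617188, 83.37178802490234), 14.355942726135254)
```

View pics/plo.png

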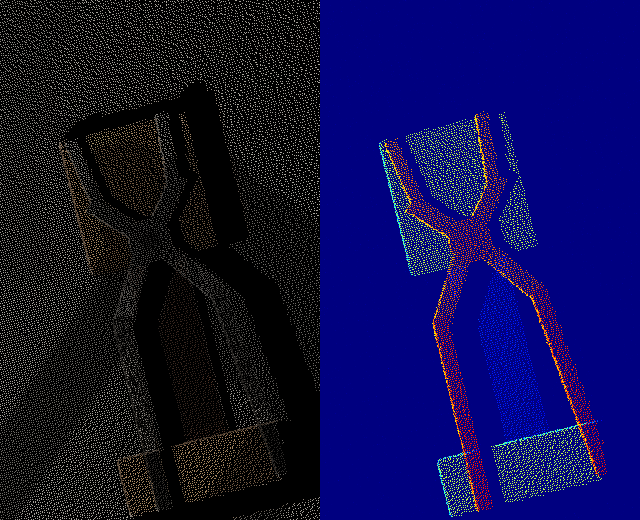

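```bash
cat > plfit.py <<'E'
from h import *
d=np.load("pl.npz");P=d["P"]
a=np.deg2rad(14.3);U=np.array([np.cos(a),np.sin(a)]);V=np.array([-np.sin(a),np.cos(a)])
o=np.array([477,-353.7]);q=P[:,:2]-o;u=q@U;v=q@V
T=(P[:,2]>42)&(P[:,2]<60)&(abs(v)<60)
for lo in range(-80,135,8):
    m=T&(u>=lo)&(u<lo+8)
    if m.sum()>5:
        w=np.sort(v[m]); g=np.diff(w); i=g.argmax()
        print(lo+4,m.sum(),"v",w[2].round(1),w[-3].round(1),"mid",((w[2]+w[-3])/2).round(1),"inner",w[i].round(1),w[i+1].round(1),"z",np.median(P[m,2]).round(1))
print("u range",np.percentile(u[T&(abs(u)<150)],[.2,99.8]))
S=(P[:,2]>28)&(P[:,2]<38)&(abs(v)<60)
for l,h in((40,140),(-90,-30)):
    m=S&(u>l)&(u<h); r_=cv2.minAreaRect(P[m][:,:2].astype(np.float32)); c=np.array(r_[0])-o; print("block",r_,"u,v",c@U,c@V,np.percentile(u[m],[1,99]),np.percentile(v[m],[1,99]))
E
python3 plfit.py
```

```text
-68 33 v -31.8 32.4 mid 0.3 inner -30.7 24.3 z 51.1
-60 139 v -35.2 32.4 mid -1.4 inner -29.1 24.4 z 51.2
-52 156 v -35.4 32.4 mid -1.5 inner -28.4 24.1 z 50.9
-44 153 v -35.5 32.2 mid -1.7 inner -27.3 24.1 z 51.1
-36 155 v -35.3 32.0 mid -1.7 inner -26.5 24.2 z 50.8
-28 159 v -34.6 31.8 mid -1.4 inner -25.9 24.1 z 50.8
-20 155 v -34.0 31.8 mid -1.1 inner -25.0 23.7 z 50.4
-12 155 v -32.6 31.7 mid -0.4 inner -24.1 23.7 z 50.3
-4 151 v -31.3 31.6 mid 0.2 inner -23.3 23.4 z 50.2
4 157 v -31.5 31.5 mid -0.0 inner -22.3 23.5 z 50.1
12 151 v -30.7 31.2 mid 0.3 inner -21.4 23.4 z 49.8
20 158 v -29.3 31.2 mid 0.9 inner -20.7 22.9 z 49.9
28 155 v -28.6 30.9 mid 1.2 inner -19.2 20.3 z 49.6
36 182 v -26.8 28.7 mid 0.9 inner -12.3 14.8 z 47.0
44 165 v -21.4 23.9 mid 1.3 inner -6.9 9.7 z 46.8
52 173 v -16.2 18.7 mid 1.2 inner 2.7 4.3 z 46.7
60 161 v -9.1 14.5 mid 2.7 inner -10.4 -9.1 z 47.3
68 166 v -7.7 13.8 mid 3.0 inner 14.1 15.2 z 47.6
76 188 v -12.9 22.1 mid 4.6 inner -12.7 -11.6 z 46.5
84 176 v -18.7 28.8 mid 5.0 inner -3.9 10.8 z 46.1
92 133 v -21.2 28.3 mid 3.5 inner -10.5 18.0 z 45.9
100 111 v -19.0 28.8 mid 4.9 inner -13.1 21.2 z 45.7
108 109 v -20.4 30.0 mid 4.8 inner -13.5 22.4 z 45.5
116 97 v -20.1 31.3 mid 5.6 inner -14.0 23.4 z 45.5
124 66 v -21.7 31.6 mid 4.9 inner -14.6 25.3 z 45.3
u range [-66.19103039 124.49081663]
block ((556.5269165039062, -330.7974853515625), (85.15936279296875, 65.57617950439453), 14.044573783874512) u,v 82.71973166959798 2.5498271217633426 [ 53.05740088 123.92278266] [-29.5569877   34.95762899]
block ((428.0050964355469, -358.7476806640625), (36.779964447021484, 77.88739013671875), 14.476290702819824) u,v -48.7236044532807 7.2104108382710725 [-66.43336943 -36.88214932] [-29.83843989  45.90219475]
```

Pliers: yaw 16.3°, grip point (477, −353.7). Their width of 63 mm there and the pivot 65 mm ahead both match. Rest: (476.3, −351), yaw 14.2°. I take tool yaw −73.7, which puts the camera on the jaw side.

```bash

python3 -m pendant '[[1,-14,13,0,0],[1,-14,13,0,0],[1,-14,13,0,0],[1,-13,13,0,0],[1,0,0,0,8.5],[1,0,0,0,8.5],[1,0,0,0,8.5],[1,0,0,0,8.5],[1,0,0,0,8.5],[1,0,0,0,8.5]]' 60
python3 -m pendant '[[1,0,0,0,8.5],[1,0,0,0,8.5],[1,0,0,0,8.5],[1,0,0,0,8.5],[1,0,0,0,2.6],[1,0,0,30,0],[1,0,0,30,0],[1,0,0,20,0],[1,0,0,0,0],[1,0,0,0,0]]'
```

```text
time: 15.65
tool_pos: [478.6, -352.8, 191.5]
tcp_rot: [-180.0, 0.0, -37.2]
ft_force: [0.0, -0.4, 0.1]
finger_gap: 85.3
time: 16.65
tool_pos: [478.2, -353.4, 111.8]
tcp_rot: [180.0, 0.0, -73.5]
ft_force: [-0.0, -0.4, 0.3]
finger_gap: 85.1
```

```bash
cat > plchk.py <<'E'
from h import *
s=r.sense(); P,C=cloud("wrist","pics/plchk.png")
T=Ro.from_euler("xyz",s["tcp_rot"],degrees=True).as_matrix(); t=(P-np.array(s["tool_pos"]))@T
print(s["tool_pos"],s["tcp_rot"],s["finger_gap"])
T_=(P[:,2]>42)&(P[:,2]<60)&(abs(t[:,0])<45)
for lo in range(-136,40,8):
    m=T_&(t[:,1]>=lo)&(t[:,1]<lo+8)
    if m.sum()>8:
        w=np.sort(t[m,0]); i=np.diff(w).argmax(); print(lo+4,m.sum(),w[2].round(1),w[-3].round(1),"mid",((w[2]+w[-3])/2).round(1),"in",w[i].round(1),w[i+1].round(1),"z",np.median(P[m,2]).round(1))
print("front",np.percentile(t[T_&(t[:,1]>-150),1],.3))
E
python3 plchk.py
```

```text
[ 478.18971808 -353.42083082  111.82420325] [ 1.79989015e+02  4.46922070e-02 -7.35185844e+01] 85.0897847495347
-124 134 -26.8 26.5 mid -0.1 in -20.2 19.8 z 45.1
-116 275 -26.4 26.0 mid -0.2 in -19.1 18.8 z 45.4
-108 272 -25.4 25.5 mid 0.1 in -18.0 18.1 z 45.4
-100 266 -24.4 24.4 mid 0.0 in -17.4 17.0 z 45.6
-92 282 -25.2 25.4 mid 0.1 in -15.6 15.7 z 45.8
-84 411 -25.8 25.4 mid -0.2 in -8.7 8.9 z 46.1
-76 440 -18.5 18.6 mid 0.1 in 18.7 19.5 z 46.4
-68 368 -11.5 11.8 mid 0.2 in -12.3 -11.6 z 47.3
-60 338 -11.2 12.0 mid 0.4 in 12.0 12.7 z 47.3
-52 352 -16.3 17.2 mid 0.5 in -0.3 0.4 z 46.6
-44 326 -21.6 22.5 mid 0.5 in -7.6 7.7 z 46.7
-36 325 -26.9 28.4 mid 0.7 in -12.8 13.7 z 46.8
-28 298 -29.2 30.1 mid 0.4 in -18.2 19.0 z 49.4
-20 262 -29.5 30.4 mid 0.5 in -21.0 21.8 z 49.8
-12 252 -30.7 31.6 mid 0.4 in -21.4 22.3 z 49.9
-4 264 -30.9 31.7 mid 0.4 in -21.9 22.8 z 50.1
4 241 -31.1 32.0 mid 0.4 in -22.3 23.5 z 50.2
12 237 -31.4 33.1 mid 0.9 in -22.8 23.9 z 50.3
20 231 -31.8 33.3 mid 0.8 in -23.2 24.5 z 50.5
28 219 -32.9 33.5 mid 0.3 in -23.7 24.9 z 50.7
36 226 -33.1 34.8 mid 0.8 in -24.0 25.5 z 50.7
front -123.20746137419643
```

```bash

python3 -m pendant '[[1,0.4,2,30,0],[1,0,0,30,0],[1,0,0,30,0],[1,0,0,20,0],[1,0,0,12,0],[1,0,0,3,0],[1,0,0,0,0]]'
python3 -m pendant '[[0.8,0,0,0,0],[0.75,0,0,0,0],[0.72,0,0,0,0],[0.69,0,0,0,0],[0.69,0,0,0,0],[0.69,0,0,0,0],[0.69,0,0,0,0]]' 50
```

```text
time: 17.4
tool_pos: [476.6, -356.0, -12.3]
tcp_rot: [-180.0, -0.1, -73.6]
ft_force: [0.2, -0.8, 0.8]
finger_gap: 85.5
time: 18.1
tool_pos: [477.2, -357.3, -10.3]
tcp_rot: [-179.9, -0.2, -73.6]
ft_force: [-2.8, 0.4, 10.6]
finger_gap: 59.3
```

Squeezed to 59 mm as intended. I lift it gently and check.

```bash

python3 -m pendant '[[0.69,0,0,-3,0],[0.69,0,0,-7,0],[0.69,0,0,-15,0],[0.69,0,0,-25,0],[0.69,0,0,-30,0],[0.69,0,0,-30,0],[0.69,0,0,-20,0],[0.69,0,0,0,0],[0.69,0,0,0,0]]'
cat > held.py <<'E'
from h import *
s=r.sense(); P,C=cloud("wrist","pics/held.png")
T=Ro.from_euler("xyz",s["tcp_rot"],degrees=True).as_matrix(); t=(P-np.array(s["tool_pos"]))@T
print(s["tool_pos"],s["tcp_rot"],s["finger_gap"])
T_=(t[:,2]>-75)&(t[:,2]<-40)&(abs(t[:,0])<40)
for lo in range(-136,-8,8):
    m=T_&(t[:,1]>=lo)&(t[:,1]<lo+8)
    if m.sum()>8:
        w=np.sort(t[m,0]); i=np.diff(w).argmax(); print(lo+4,m.sum(),"out",w[2].round(1),w[-3].round(1),"mid",((w[2]+w[-3])/2).round(1),"in",w[i].round(1),w[i+1].round(1),"tz",np.percentile(t[m,2],[5,50]).round(1))
E
python3 held.py
```

```text
time: 19.0
tool_pos: [476.0, -355.6, 117.0]
tcp_rot: [-180.0, -0.0, -73.6]
ft_force: [0.3, -0.7, -3.6]
finger_gap: 59.1
[ 475.99236014 -355.58640697  117.00914515] [-1.79967971e+02 -4.98237752e-02 -7.35966738e+01] 59.11071300343041
-108 949 out -25.8 21.2 mid -2.3 in -18.3 13.8 tz [-56.5 -55.1]
-100 1318 out -25.2 20.7 mid -2.3 in -17.4 13.4 tz [-56.6 -55.4]
-92 1635 out -27.5 23.6 mid -2.0 in -13.4 9.2 tz [-56.8 -55.7]
-84 1704 out -24.3 19.9 mid -2.2 in -6.5 3.2 tz [-57.  -55.8]
-76 1681 out -17.4 13.6 mid -1.9 in -18.0 -17.6 tz [-57.9 -56.5]
-68 1417 out -12.0 9.6 mid -1.2 in 0.4 0.8 tz [-58.5 -57.5]
-60 1388 out -14.4 12.9 mid -0.8 in 12.5 12.9 tz [-58.3 -57. ]
-52 1249 out -19.0 18.3 mid -0.3 in -5.0 3.0 tz [-57.6 -56.5]
-44 1160 out -23.7 23.2 mid -0.2 in -9.6 8.2 tz [-57.7 -56.7]
-36 1230 out -28.4 28.1 mid -0.1 in -14.0 13.6 tz [-60.1 -57.1]
-28 1058 out -29.1 28.5 mid -0.3 in -18.9 18.6 tz [-60.8 -59.7]
-20 1045 out -28.9 28.6 mid -0.2 in -19.9 19.7 tz [-61.  -59.8]
-12 2586 out -35.8 36.8 mid 0.5 in -19.8 20.0 tz [-74.  -60.4]
```

It is held stably, with the jaw mid-line 2.4 mm to tool −x. I carry it to a point 45 mm short of the ears on their −x side.

```bash

python3 -m pendant '[[0.69,-15,-2.4,0,0],[0.69,-30,-4.7,0,0],[0.69,-35,-5.5,0,0],[0.69,-40,-6.3,0,0],[0.69,-40,-6.3,0,0],[0.69,-40,-6.3,0,0],[0.69,-40,-6.3,0,0],[0.69,-40,-6.3,0,0],[0.69,-30,-5,0,0],[0.69,-20,-3,0,2]]'
python3 -m pendant '[[0.69,-12,-2,0,1.8],[0.69,0,0,0,0],[0.69,0,0,0,0],[0.69,0,0,0,0]]'
```

```text
time: 20.05
tool_pos: [430.7, -21.9, 114.6]
tcp_rot: [179.8, 0.1, -75.5]
ft_force: [0.4, -0.9, -2.2]
finger_gap: 59.2
time: 20.45
tool_pos: [431.1, -12.7, 115.9]
tcp_rot: [179.9, 0.0, -77.4]
ft_force: [0.1, -0.3, -2.5]
finger_gap: 59.2
```

```bash

python3 -m pendant '[[0.69,-3.1,-0.7,15,0],[0.69,0,0,28,0],[0.69,0,0,30,0],[0.69,0,0,25,0],[0.69,0,0,15,0],[0.69,0,0,8,0],[0.69,0,0,0,0],[0.69,0,0,0,0]]'
cat > jaw.py <<'E'
from h import *
s=r.sense(); P,C=cloud("wrist","pics/jaw.png")
print(s["tool_pos"],s["tcp_rot"],s["finger_gap"])
T=Ro.from_euler("xyz",s["tcp_rot"],degrees=True).as_matrix(); t=(P-np.array(s["tool_pos"]))@T
m=(P[:,2]>38)&(P[:,2]<75)&(abs(t[:,0])<40)
for lo in range(-200,-72,6):
    k=m&(t[:,1]>=lo)&(t[:,1]<lo+6)
    if k.sum()>8:
        w=np.sort(t[k,0]); i=np.diff(w).argmax(); print(lo+3,k.sum(),"out",w[2].round(1),w[-3].round(1),"mid",((w[2]+w[-3])/2).round(1),"in",w[i].round(1),w[i+1].round(1),"z",np.percentile(P[k,2],[5,50,95]).round(1))
c=T.T@(np.array([586.5,28.8,47])-np.array(s["tool_pos"])); print("ears in tool",c)
E
python3 jaw.py
```

```text
time: 21.25
tool_pos: [432.2, -9.3, -3.7]
tcp_rot: [-180.0, -0.0, -77.4]
ft_force: [0.1, 0.1, -1.7]
finger_gap: 58.9
[432.17212593  -9.31546611  -3.73345252] [-1.79959661e+02 -1.62219652e-02 -7.74247861e+01] 58.90572656665097
-113 22 out -19.2 14.3 mid -2.4 in -19.1 14.1 z [40.9 43.  47.1]
-107 929 out -25.8 21.1 mid -2.3 in -18.3 13.8 z [45.  51.6 52.9]
-101 1001 out -25.1 20.7 mid -2.2 in -17.7 13.4 z [45.5 51.8 53. ]
-95 1055 out -26.5 23.5 mid -1.5 in -17.0 12.6 z [46.7 51.9 53.1]
-89 1313 out -27.5 23.2 mid -2.1 in -11.7 7.6 z [51.  52.2 53.3]
-83 1288 out -22.3 18.4 mid -1.9 in -6.4 3.2 z [51.1 52.3 53.4]
-77 1320 out -17.4 13.5 mid -1.9 in 0.4 0.8 z [51.5 52.7 54.1]
-71 1088 out -12.3 9.5 mid -1.4 in 0.4 0.8 z [52.4 53.7 54.8]
ears in tool [  -3.58632617 -158.95992797  -50.62256654]
```

View pics/jaw.png

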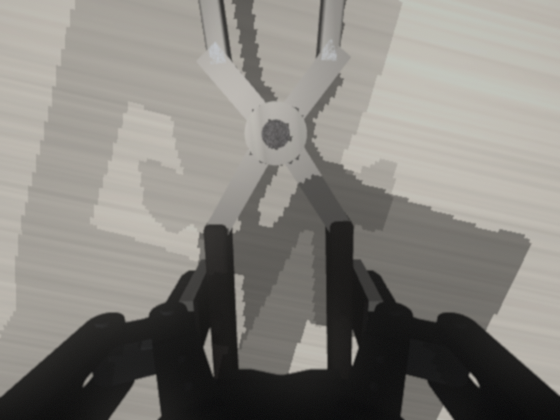

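The jaws are level (tops at 52 mm) and their line runs onto the ears to within 1 mm. I slide forward 44 mm.

```bash

python3 -m pendant '[[0.69,-0.2,-8,0,0],[0.69,-0.3,-12,0,0],[0.69,-0.3,-12,0,0],[0.69,-0.2,-8,0,0],[0.69,-0.1,-4,0,0],[0.69,0,0,0,0],[0.69,0,0,0,0]]'
python3 - <<'E'
from h import *
s=r.sense(); T=Ro.from_euler("xyz",s["tcp_rot"],degrees=True).as_matrix()
print(s["tool_pos"],"ears in tool",T.T@(np.array([586.5,28.8,47])-s["tool_pos"]),s["ft_force"],s["wrist_torque"])
a,ca=cloud("side"); b,cb=cloud("scene")
for n,(P) in (("side",a),("scene",b)):
    t=(P-s["tool_pos"])@T; m=(P[:,2]>44)&(P[:,2]<64)&(abs(t[:,0]+3)<40)&(t[:,1]<-85)&(t[:,1]>-135)
    for lo in range(-131,-90,8):
        k=m&(t[:,1]>=lo)&(t[:,1]<lo+8); print(n,lo+4,[(int(x),int(z)) for x,z in sorted(zip(t[k,0],P[k,2]))])
E
```

```text
time: 22.0
tool_pos: [474.0, 1.8, -4.5]
tcp_rot: [180.0, 0.0, -77.4]
ft_force: [0.6, -0.2, -2.6]
finger_gap: 58.8
[473.95406892   1.76464337  -4.51898379] ears in tool [  -1.82473944 -115.70608796  -51.57978613] [ 0.56104942 -0.21510706 -2.62163251] [ 0.04280145  0.01336253 -0.0586387 ]
side -127 [(-28, 45), (-28, 48), (-28, 45), (-26, 50), (-26, 49), (-26, 47), (-26, 52), (-24, 51), (-23, 51), (-15, 56), (-14, 48), (-14, 44), (-14, 51), (-13, 57), (-12, 59), (-6, 57), (0, 53), (0, 60), (0, 56), (5, 58), (5, 57), (15, 51), (15, 50), (16, 48), (18, 51), (18, 49), (19, 50), (21, 49)]
side -119 [(-29, 48), (-29, 51), (-29, 44), (-28, 50), (-27, 50), (-27, 47), (-27, 46), (-26, 47), (-25, 49), (-25, 51), (-25, 50), (-24, 50), (-24, 50), (-22, 51), (-22, 50), (-21, 51), (-16, 48), (-15, 61), (-15, 51), (-15, 54), (-14, 47), (-14, 53), (-14, 56), (-14, 59), (-14, 60), (-14, 56), (-13, 48), (-13, 48), (-13, 51), (-13, 44), (-12, 60), (-11, 52), (-11, 55), (-10, 58), (-10, 60), (-7, 58), (-1, 52), (-1, 52), (0, 55), (0, 58), (0, 52), (0, 57), (0, 55), (1, 53), (1, 57), (1, 59), (2, 60), (2, 
[... 3297 characters left out ...]
 52), (-22, 53), (-21, 51), (-18, 51), (-18, 50), (-4, 57), (15, 51), (15, 51), (16, 50), (17, 51), (17, 50), (21, 48)]
scene -95 [(-26, 52), (-26, 49), (-23, 52), (-23, 52), (-23, 44), (-22, 50), (-22, 46), (-20, 50), (-19, 51), (-19, 51), (-18, 52), (-17, 51), (-17, 54), (-16, 50), (8, 52), (12, 52), (13, 47), (14, 47), (14, 49), (16, 50), (17, 52), (17, 50), (19, 52), (20, 50), (20, 53), (20, 52), (23, 51)]
scene -87 [(-21, 50), (-20, 53), (-20, 52), (-20, 48), (-18, 53), (-15, 51), (-14, 52), (-12, 50), (-12, 52), (-11, 54), (7, 47), (7, 51), (7, 44), (9, 53), (10, 49), (10, 52), (10, 45), (12, 52), (13, 44), (13, 51), (13, 47), (14, 53), (15, 54), (15, 50), (16, 52), (19, 51), (19, 51)]
```

The ears (tool x −14 to +8) stand inside the jaws (−18 to +15), with about 5 mm of clearance each side. I squeeze in steps, raising slightly for the finger swing.

```bash

python3 -m pendant '[[0.64,0,0,-0.8,0],[0.59,0,0,-0.8,0],[0.55,0,0,-0.8,0],[0.51,0,0,-0.6,0],[0.49,0,0,-0.5,0],[0.47,0,0,0,0],[0.46,0,0,0,0],[0.45,0,0,0,0],[0.45,0,0,0,0]]' 60
python3 -m pendant '[[0.44,0,0,0,0],[0.43,0,0,0,0],[0.42,0,0,0,0],[0.41,0,0,0,0],[0.41,0,0,0,0],[0.41,0,0,0,0]]' 70
```

```text
time: 23.0
tool_pos: [474.3, 1.7, -0.9]
tcp_rot: [-180.0, -0.0, -77.4]
ft_force: [-0.7, -2.8, -1.8]
finger_gap: 38.7
time: 23.6
tool_pos: [474.4, 1.9, -0.8]
tcp_rot: [-180.0, 0.0, -77.4]
ft_force: [0.3, -0.2, -4.4]
finger_gap: 35.2
```

```bash
cat > ears.py <<'E'
from h import *
a=np.deg2rad(14);U=np.array([np.cos(a),np.sin(a)]);V=np.array([-np.sin(a),np.cos(a)])
print("gap",r.sense()["finger_gap"])
for c in("side","scene"):
    P,_=cloud(c); q=P[:,:2]-[586.5,28.8];u=q@U;v=q@V
    m=(P[:,2]>54.5)&(P[:,2]<64)&(abs(u)<13)&(abs(v)<22); print(c,m.sum(),"ears v",np.percentile(v[m],[2,98]).round(1))
    j=(P[:,2]>40)&(P[:,2]<53.5)&(abs(u)<10)&(abs(v)<40); print("  jaws v",np.sort(v[j])[[0,-1]].round(1))
    for nm,du in (("cheeks",74),):
        k=(P[:,2]>56)&(P[:,2]<66)&(abs(u-du)<17)&(abs(v)<32); print("  cheeks v",np.percentile(v[k],[1,99]).round(1))
E
python3 ears.py
```

```text
gap 35.23931878891775
side 48 ears v [-5.2 11.1]
  jaws v [-14.3  19.7]
  cheeks v [-17.3  22.8]
scene 38 ears v [-7.2  6.7]
  jaws v [-16.4  17.8]
  cheeks v [-18.8  19.8]
```

```bash

python3 -m pendant '[[0.45,0,0,0.5,0],[0.5,0,0,0.7,0],[0.55,0,0,0.8,0],[0.6,0,0,0.8,0],[0.65,0,0,0.7,0],[0.69,0,0,0,0],[0.69,0,0,0,0],[0.69,0,0,0,0]]' 60
python3 ears.py; python3 held.py | head -6
```

```text
time: 24.5
tool_pos: [474.3, 1.8, -4.4]
tcp_rot: [-180.0, -0.0, -77.4]
ft_force: [0.2, -0.0, -3.1]
finger_gap: 59.2
gap 59.15201538436004
side 42 ears v [-4.4  8.7]
  jaws v [-23.5  27. ]
  cheeks v [-18.3  22.6]
scene 41 ears v [-9.1  7. ]
  jaws v [-24.7  24.8]
  cheeks v [-19.3  20.5]
[474.34623566   1.74606514  -4.34586168] [-1.79993076e+02 -1.68594347e-03 -7.74011606e+01] 58.784539512314346
-108 1919 out -25.2 21.4 mid -1.9 in -17.9 -8.8 tz [-63.3 -55.4]
-100 1319 out -24.7 21.0 mid -1.8 in -17.0 13.6 tz [-56.8 -55.6]
-92 1642 out -27.1 23.8 mid -1.7 in -12.7 9.5 tz [-57.  -55.9]
-84 1717 out -23.6 20.0 mid -1.8 in -6.1 3.1 tz [-57.1 -56.1]
-76 1676 out -17.0 13.8 mid -1.6 in 0.4 0.7 tz [-58.1 -56.7]
```

The ears stay at about 14 to 16 mm with the jaws relaxed. I lift the pliers straight up and check with the wrist camera.

```bash

python3 -m pendant '[[0.69,0,0,-8,0],[0.69,0,0,-20,0],[0.69,0,0,-30,0],[0.69,0,0,-35,0],[0.69,0,0,-30,0],[0.69,0,0,-10,0],[0.69,0,0,0,0],[0.69,0,0,0,0]]'
python3 - <<'E'
from h import *
s=r.sense();print(s["tool_pos"],s["tcp_rot"])
P,C=cloud("wrist","pics/shut.png")
a=np.deg2rad(14);U=np.array([np.cos(a),np.sin(a)]);V=np.array([-np.sin(a),np.cos(a)])
q=P[:,:2]-[586.5,28.8];u=q@U;v=q@V
m=(P[:,2]>52)&(P[:,2]<64)&(abs(u)<13)&(abs(v)<22); print("ears",m.sum(),np.percentile(v[m],[1,99]) if m.any() else None)
E
```

```text
time: 25.45
tool_pos: [473.5, 1.8, 127.2]
tcp_rot: [179.9, 0.0, -77.4]
ft_force: [0.7, -0.2, -3.1]
finger_gap: 58.8
[473.51899171   1.82029077 127.24286295] [ 1.79914353e+02  2.74270279e-02 -7.73977390e+01]
ears 646 [-7.56914639  6.86372986]
```

The ears measure 14.4 mm over their faces with the jaws away, so the stud holds. I take the pliers back to the rest.

```bash

python3 -m pendant '[[0.69,15,3.2,0,0],[0.69,30,6.4,0,0],[0.69,40,8.5,0,0],[0.69,40,8.5,0,0],[0.69,40,8.5,0,0],[0.69,40,8.5,0,0],[0.69,40,8.5,0,0],[0.69,40,8.5,0,0],[0.69,30,6.4,0,0],[0.69,20,4.3,0,-2]]'
python3 -m pendant '[[0.69,14,3,0,-1.8],[0.69,0,0,0,0],[0.69,0,0,0,0],[0.69,0,0,0,0]]'
```

```text
time: 26.5
tool_pos: [476.1, -342.2, 125.7]
tcp_rot: [179.9, 0.2, -75.5]
ft_force: [0.3, -0.4, -3.3]
finger_gap: 59.1
time: 26.9
tool_pos: [478.0, -353.7, 127.4]
tcp_rot: [179.9, 0.1, -73.6]
ft_force: [0.1, 0.5, -2.4]
finger_gap: 59.0
```

```bash

python3 -m pendant '[[0.69,0,0,15,0],[0.69,0,0,30,0],[0.69,0,0,30,0],[0.69,0,0,25,0],[0.69,0,0,18,0],[0.69,0,0,10,0],[0.69,0,0,4,0],[0.69,0,0,0,0],[0.69,0,0,0,0]]'
python3 -m pendant '[[0.69,0,0,2,0],[0.69,0,0,2,0],[0.69,0,0,0,0]]'
```

```text
time: 27.8
tool_pos: [479.2, -355.6, -2.2]
tcp_rot: [-179.9, -0.1, -73.6]
ft_force: [0.1, -0.2, -1.6]
finger_gap: 59.0
time: 28.1
tool_pos: [478.4, -355.1, -7.3]
tcp_rot: [-180.0, -0.0, -73.6]
ft_force: [-0.1, 0.3, -1.9]
finger_gap: 58.5
```

```bash

python3 -m pendant '[[0.69,0,0,1.5,0],[0.69,0,0,1.5,0],[0.69,0,0,0,0],[0.69,0,0,0,0]]'
```

```text
time: 28.5
tool_pos: [478.5, -355.2, -10.2]
tcp_rot: [-180.0, -0.0, -73.6]
ft_force: [-0.4, 1.1, 1.8]
finger_gap: 58.6
```

The force now shows the rest carrying the weight. I release, rise and check.

```bash

python3 -m pendant '[[0.73,0,0,0,0],[0.77,0,0,0,0],[0.85,0,0,0,0],[1,0,0,0,0],[1,0,0,0,0],[1,0,0,0,0],[1,0,0,-15,0],[1,0,0,-30,0],[1,0,0,-40,0],[1,0,0,-40,0]]'
python3 -m pendant '[[1,0,0,-40,0],[1,0,0,-40,0],[1,0,0,0,0],[1,0,0,0,0]]'
python3 plchk.py; python3 - <<'E'
from h import *
p,_=optics.snapshot("scene"); q,_=optics.snapshot("side"); w=cv2.imread("pics/plchk.png")
cv2.imwrite("pics/end.png",np.hstack([cv2.resize(w[:, :],(400,300)),cv2.resize(p,(400,300))]))
P,C=cloud("scene"); Q,D=cloud("side"); P=np.r_[P,Q]
for n,(x,y,a) in {"bin":(487.5,279.1,-13.5),"clamp":(659,47,14-90)}.items():
    a=np.deg2rad(a);U=np.array([np.cos(a),np.sin(a)]);V=np.array([-np.sin(a),np.cos(a)]); q=P[:,:2]-[x,y];u=q@U;v=q@V
    print(n,[(lo+1.5,round(float(np.percentile(P[m,2],90)),1)) for lo in range(-21,60,3) for m in [(u>=lo)&(u<lo+3)&(abs(v)<15)&(P[:,2]>5)&(P[:,2]<90)] if m.sum()>1])
for nme in ["hook0_center","cap_center","flare_center","tin_center","oil_center","scribe_center"]:
    print(nme,[(c,np.round(o["at"]).tolist(),round(o["score"],2)) for c in("scene","side") for o in optics.search_frame(c,nme)[:2]])
E
```

```text
time: 29.5
tool_pos: [478.1, -354.8, 116.7]
tcp_rot: [180.0, 0.0, -73.6]
ft_force: [1.4, -0.3, -0.2]
finger_gap: 85.3
time: 29.9
tool_pos: [479.3, -355.8, 197.5]
tcp_rot: [-179.9, -0.2, -73.6]
ft_force: [-0.3, -0.5, -0.7]
finger_gap: 85.3
[ 479.33139315 -355.79509098  197.51571966] [-179.86224022   -0.21734973  -73.59584211] 85.30593788240787
-124 93 -29.8 23.4 mid -3.2 in -23.3 17.0 z 45.2
-116 140 -29.3 22.7 mid -3.3 in -22.6 16.2 z 45.2
-108 146 -28.3 22.0 mid -3.2 in -21.0 15.4 z 45.4
-100 142 -26.8 21.1 mid -2.9 in -20.1 14.5 z 45.8
-92 168 -27.9 22.3 mid -2.8 in -17.5 11.9 z 45.9
-84 228 -27.0 20.5 mid -3.3 in -10.0 4.3 z 45.9
-76 218 -19.6 13.8 mid -2.9 in 13.9 14.9 z 46.3
-68 204 -13.0 8.2 mid -2.4 in 0.5 1.4 z 47.3
-60 190 -13.2 9.2 mid -2.0 in 9.2 10.2 z 47.3
-52 208 -19.2 15.2 mid -2.0 in -20.2 -19.2 z 46.5
-44 174 -24.2 21.2 mid -1.5 in -11.3 7.3 z 46.7
-36 189 -29.3 27.1 mid -1.1 in -16.4 12.3 z 46.9
-28 161 -31.3 28.3 mid -1.5 in -20.5 18.3 z 49.5
-20 145 -31.6 28.4 mid -1.6 in -22.9 20.4 z 49.9
-12 144 -31.7 29.7 mid -1.0 in -23.6 20.7 z 50.0
-4 135 -32.0 29.8 mid -1.1
[... 931 characters left out ...]
.0, 239.0, 6.0], 0.7), ('scene', [588.0, -154.0, 1.0], 0.45), ('side', [623.0, 62.0, 24.0], 0.73)]
cap_center [('scene', [578.0, 166.0, 11.0], 0.48), ('side', [568.0, 170.0, 11.0], 0.43), ('side', [319.0, 224.0, 40.0], 0.32)]
flare_center [('scene', [345.0, -216.0, 14.0], 0.5), ('scene', [508.0, -372.0, 45.0], 0.19), ('side', [328.0, -216.0, 15.0], 0.85), ('side', [619.0, 57.0, 13.0], 0.22)]
tin_center [('scene', [332.0, 224.0, 37.0], 0.69), ('side', [318.0, 221.0, 42.0], 0.89), ('side', [699.0, 236.0, 8.0], 0.5)]
oil_center [('scene', [704.0, -219.0, 78.0], 0.96), ('side', [688.0, -218.0, 76.0], 0.9)]
scribe_center [('scene', [702.0, 239.0, 4.0], 0.69), ('side', [701.0, 238.0, 10.0], 0.62)]
```

View pics/end.png

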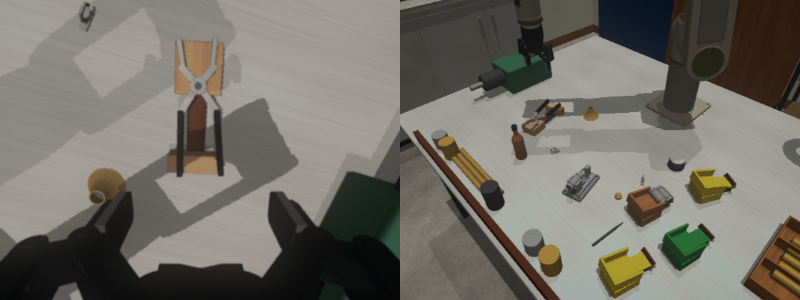

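The pliers lie flat on the rest, level at the same heights as before and about 3 mm from its centre. The housings are at the gate, the clamp is shut with its housing in it, and the bystanders I could find haven't moved. The arm is clear, so I hand in.

```bash
python3 -c "
from bench import hand_in, r
print(hand_in(), r.sense()['time'])"
```

```text
the job is handed in; nothing more can be done
the job is handed in; nothing more can be done
```

The job is done and handed in, with the clock at about 30 of the 72 s. The end housing lies in the clamp's saddle, the clamp is snapped shut with the pliers, and the pliers are back on their rest.

**Last checks:**
- **Housing:** it sits in the saddle within about 1 mm, measured before squeezing. The final depth profile still shows it there.
- **Clamp:** the ears measured 14.4 mm over their outer faces with the jaws lifted away. They were 22.6 mm open, so the stud holds.
- **Bin:** the second housing is at the gate, within 1 mm. The third is about 25 mm behind it.
- **Pliers:** they lie flat at the same heights as before and about 3 mm from the rest's centre. The gripper is open and clear of everything.
- **Bystanders:** the cap, flare, tin, oil bottle and scribe were found within a few mm of their starting places. For the hooks the network only gave scattered, low-confidence hits, so I have no firm number. The robot never came near them.

**What went wrong or disagreed:**
- **First grasp:** the fingers closed on top of the housing with about 15 N because they sat higher than I expected. Nothing moved.
- **Finger tips:** the wrist camera put them about 38 mm behind the reported tool point at a 60 mm gap, far more than the description implies. I used the measured offset from then on.

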